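Scrub out the beakers with the bottle brush

ROBOT

A 6-joint arm with a two-finger parallel gripper is mounted at the origin on the work surface. World frame = base frame: x ahead of the robot, y to its left, z up, the work surface at z = 0. Lengths are in mm, angles in rad, forces in N, time in s.
With the tool pointing down it reaches from about 375 to 900 mm from the base axis. Payload 3.1 kg.
Tool frame: the origin (TCP) lies on the mounting face of the last link; the fingertips stand 182 mm ahead of it and the grasp point (between the pads) lies 164 mm ahead of it (arm.tips_ahead is the distance from the TCP to the fingertips, in mm); z points along the fingers, y is the line along which they close (so a half turn about z gives the same grasp; the last joint's range is limited). The gripper opens to 87 mm and grips with 3 to 60 N. Pads are 19 mm wide; open, the fingers measure 117 mm over their backs; the gripper's body (75 mm by 190 mm) begins 51 mm behind the grasp point.
Start: joints at [1.004, 0.527, 1.433, -0, 1.181, -0.178], TCP at [236.304, 578.583, 404.748] pointing down, gripper open.
Joint ranges: [-3.08, 3.08], [-0.75, 2.2], [0.22, 2.44], [-1.43, 4.57], [0, 2.65], [-2.85, 2.85]. Speed limits (rad/s): [2.79, 2.79, 3.14, 3.14, 3.14, 3.14].

INTERFACE

Orientations are given as a unit quaternion [x, y, z, w].
In Python, from rig import arm, eyes gives the robot as it stands. The module is installed in compiled form; this text tells all that it offers.
- The arm moves only by the tool apply_moves, never from a script. Its argument "rows" is a list of rows, each a list of 7 numbers: the finger opening in m, from 0 to 0.087, then the shift along the world's x, y, z in m, then the turn, a rotation vector about the world's x, y, z in degrees. A call has 1 to 8 rows; each row shifts and turns the commanded pose from where the row before left it; what a row does not reach is not made up. A row lasts 1/8 s, in which the tool goes at most 62.5 mm and 10.7 degrees, less where a joint would pass 70% of its speed; a pose out of reach is approached as far as the arm can. A call with a gripper value outside its range is refused whole. The fingers move at their own pace and stop on an object; "squeeze" is the grip in N (left out, the last holds). Time passes only in rows, so rows that do not move let the fingers close. It gives the time, the measured TCP pose, the force and the opening at its end, in the units of the state.
- arm.observe(): the state, without advancing time (a new reading comes with each control period).
- eyes.read_camera(name): name is "scene" or "top"; returns (picture, depth): 400x640x3 uint8, red, green, blue; 400x640 float32, mm along the optical axis (not along the pixel's ray), 0 where there is no reading.
- eyes.get_calibration(name): a dict with "fx", "fy", "cx", "cy" (pixels), "dist_coeffs" ([k1, k2, p1, p2, k3] as OpenCV has them; the pictures are not rectified), "R" (3x3) and "t" (3): a world point X has camera coordinates R X + t. Camera axes: x right, y down, z forward; pixel columns grow to the right and rows downward; lengths in mm; the calibration is good to about 2 mm. A picture is of the moment at which its call begins. get_calibration takes no time and is no camera call.
- arm.close_job(): hands the job in, once; it reports no verdict.
The state is a dict: "time": time; "qpos": joint angles; "dq": joint speeds; "joint_torque": joint torques, N m; "ee_pos": TCP position; "tool_rot": TCP orientation; "ft_force": force on the tool from outside, world axes, zero at the start; "wrist_torque": the same for the moment, N m; "finger_gap": finger opening in mm.
Only numpy, scipy, OpenCV 4.12 (cv2) and the standard library are available. Lean on these libraries where they do the work, as an engineer would, in place of code of your own. Each camera call takes 0.05 s, during which the arm holds its last target. There are 200 camera calls.

TASK

Take the bottle brush from its stand and scrub out every beaker on the bench, cleanest first (blue foot, then yellow, then red; one may be missing): in each one run the brush down almost to the bottom, up to about the rim and down to the bottom again. When you finish, the brush must hang in its stand again and all the beakers must stand upright in the white rinse tray. The glass is thin: grip it lightly, do not press the brush on it or drop it, and leave the other things on the bench alone.

Things in the scene. Friction and masses are not known exactly. Their poses are not given: they have to be found in the camera images.
- beaker_blue: thin clear glass beaker, upright and open: outer diameter 60 mm, inner 54 mm, 110 mm tall, inner floor 12 mm above its underside; 0.1 to 0.2 kg; solid blue foot (lowest 12 mm), its colour seen from above and the side. Origin: centre of the underside, z up. Breaks if gripped with over 25 N per finger or pressed on with over 25 N; a 10 N grip holds it. May be absent
- beaker_yellow: thin clear glass beaker, upright and open: outer diameter 60 mm, inner 54 mm, 110 mm tall, inner floor 12 mm above its underside; 0.1 to 0.2 kg; solid yellow foot (lowest 12 mm), its colour seen from above and the side. Origin: centre of the underside, z up. Breaks if gripped with over 25 N per finger or pressed on with over 25 N; a 10 N grip holds it. May be absent
- beaker_red: thin clear glass beaker, upright and open: outer diameter 60 mm, inner 54 mm, 110 mm tall, inner floor 12 mm above its underside; 0.1 to 0.2 kg; solid red foot (lowest 12 mm), its colour seen from above and the side. Origin: centre of the underside, z up. Breaks if gripped with over 25 N per finger or pressed on with over 25 N; a 10 N grip holds it. May be absent
- brush: rigid bottle brush, 226 mm, 0.08 kg, hanging upright in the stand. Origin at its lower end, z up along it: round white and teal bristle head, diameter 35 mm, from 0 to 85 mm; 8 mm steel shaft to 150 mm; white collar, diameter 40 mm, from 150 to 156 mm; green square handle 22 x 22 mm from 156 to 226 mm (faces along the body's x and y). A 30 N grip holds it firmly
- brush_tip (a point): the lower end of the brush head, on its axis (same as the brush's origin)
- brush_grip (a point): middle of the green handle, 196 mm above brush_tip: grip it here from above
- stand: brush stand, fixed, 170 mm high: white base 110 x 120 x 10 mm, steel post at its +x side, at the top a level grey fork (162 to 170 mm high) whose 16 mm wide slot opens to the stand's own -x, about towards the robot. Origin: on the table, straight under the resting place in the slot; the slot runs from 36 mm in front of it (-x) to 16 mm behind it
- stand_slot (a point): resting place of the brush: middle of the slot, at the prongs' upper face (170 mm high), above the stand's origin. A hung brush has its shaft here and its collar on the prongs, its lower end 150 mm below (20 mm above the table). To take it, lift it 10 to 25 mm and draw it out along the stand's -x by 80 mm or more; hang it back the same way
- tray: white rinse tray, fixed, 310 mm long (its x) by 180 mm wide (its y), floor 4 mm thick, rim 14 mm high and 4 mm thick. Origin: centre of its underside. It has room for three beakers in a row along x, 90 mm apart, and some to spare
- tray_floor (a point): centre of the tray's floor, upper face, axes as the tray's
- jar_amber: bystander, loose; leave where it is (it may not be shifted more than 40 mm). Origin: centre of its underside. amber jar with black cap, 40 mm in diameter, 60 mm tall
- jar_black: bystander, loose; leave where it is (it may not be shifted more than 40 mm). Origin: centre of its underside. black jar, 54 mm in diameter, 85 mm tall
- jar_tall: bystander, loose; leave where it is (it may not be shifted more than 40 mm). Origin: centre of its underside. dark brown jar, 50 mm in diameter, 105 mm tall
- dish: bystander, loose; leave where it is (it may not be shifted more than 40 mm). Origin: centre of its underside. closed petri dish, 52 mm in diameter, 14 mm high
- flask: bystander, loose; leave where it is (it may not be shifted more than 40 mm). Origin: centre of its underside. round-bellied glass flask, 84 mm in diameter, 124 mm tall
- stopper_box: bystander, loose; leave where it is (it may not be shifted more than 40 mm). Origin: centre of its underside. wooden box 70 x 50 x 30 mm
Things that resemble listed ones, but are neither listed nor needed, are in the scene too. What is shaped like the beaker_blue but green or pink is not meant.

How it is judged:
By the outcome, as a careful person would: the job done as asked, in the order asked, and still so for the second after the job is handed in, with the robot touching nothing.
Of beaker_blue, beaker_yellow, beaker_red only 2 to 3 are there at a start; the rules pass over those that are not, and their reading is None.
At some moment in a run one of beaker_blue, beaker_yellow, beaker_red may be knocked a few centimetres aside while the robot is not near it.
It also fails if it takes over 210 s, if anything falls off the work surface, if the arm or the gripper's body presses on something with over 40 N, if the wrist force passes 120 N, or if a joint passes its speed limit or range.

## Working session

There is one attempt and no reset: what is moved stays moved. The work goes in short steps, Python scripts to look and compute and a tool call to move; the robot and the scene stay as the last step left them, time stands still between calls to the robot, and variables do not carry over. Pictures are saved under pics/ and viewed, on a budget of 14 in all, crops included, one or two more only if the job needs it, and the job is handed in when it is done.

Besides the shell and the picture viewer there is one more tool, called as a command line: name --pt "numbers of a row" for each row, then --argument value for the rest. apply_moves: Moves the arm, as the interface text tells. Its arguments: {"type":"object","properties":{"rows":{"type":"array"},"squeeze":{"type":"number"}},"required":["rows"]}

```bash
mkdir -p pics; ls
cat > h.py <<'E'
import numpy as np, cv2
from rig import arm, eyes
def cam(n):
    p,d=eyes.read_camera(n); return p,d,eyes.get_calibration(n)
def ray(c,u,v):
    K=np.array([[c['fx'],0,c['cx']],[0,c['fy'],c['cy']],[0,0,1]])
    q=cv2.undistortPoints(np.array([[[u,v]]],float),K,np.array(c['dist_coeffs'],float))[0,0]
    R=np.array(c['R']);t=np.array(c['t'])
    return -R.T@t, R.T@np.array([q[0],q[1],1.])
def onz(c,u,v,z):
    o,d=ray(c,u,v); return o+d*(z-o[2])/d[2]
def at(c,u,v,dep):
    o,d=ray(c,u,v); return o+d*dep
def proj(c,X):
    K=np.array([[c['fx'],0,c['cx']],[0,c['fy'],c['cy']],[0,0,1]])
    return cv2.projectPoints(np.array([X],float),cv2.Rodrigues(np.array(c['R']))[0],np.array(c['t'],float),K,np.array(c['dist_coeffs'],float))[0][0,0]
def save(n,p): cv2.imwrite('pics/'+n,p[:,:,::-1])
E
python3 - <<'E'
from h import *
for n in ['top','scene']:
    p,d,c=cam(n); save(n+'1.png',p); np.savez(n+'1.npz',p=p,d=d)
    print(n,-np.array(c['R']).T@np.array(c['t']),np.array(c['R'])[2],c['fx'])
print(arm.observe())
E
```

```text
pics
top [ 404.60663731    4.00701786 1118.71273565] [ 0.15922773  0.01224586 -0.98716593] 429.9191352709591
scene [1076.91839975   45.17654141  878.14439882] [-0.57688934 -0.03012229 -0.81626671] 404.7176537459064
{'time': 0.1, 'qpos': array([ 1.00452766e+00,  5.28352656e-01,  1.43371185e+00, -2.49353538e-05,
        1.18141158e+00, -1.78513668e-01]), 'dq': array([ 0.0002289 , -0.00041348, -0.00383301, -0.0007328 ,  0.00097825,
       -0.00093477]), 'joint_torque': array([-3.35271106e-04, -4.40984702e+01, -1.77150357e+01,  6.34817686e-02,
        5.34209528e-02, -2.88836236e-05]), 'ee_pos': array([236.14444038, 578.35801767, 403.9016147 ]), 'tool_rot': array([ 1.92660448e-01,  9.81265033e-01, -8.81366086e-04, -3.31897904e-04]), 'ft_force': array([ 0.01759257,  0.27019369, -0.34087638]), 'wrist_torque': array([-0.03506686, -0.01314847, -0.01248695]), 'finger_gap': 86.81521546526747}
```

View pics/top1.png

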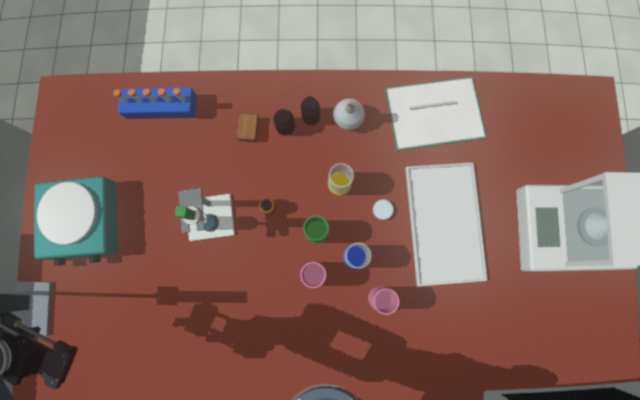

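View pics/scene1.png

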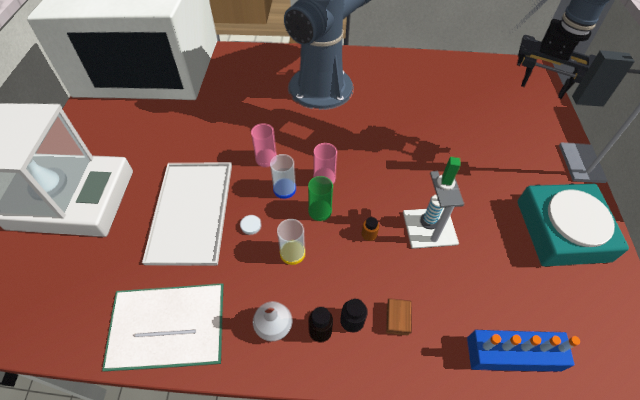

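The top view shows blue at (357,256), yellow at (341,180), no red, the stand with its brush at about (185–235,190–240), and the tray at (445,225). The pink and green beakers are decoys. Next I measure positions.

```bash
cat > meas.py <<'E'
from h import *
def blob(p,lo,hi,box):
    h=cv2.cvtColor(p,cv2.COLOR_RGB2HSV); m=cv2.inRange(h,lo,hi)
    k=np.zeros_like(m); x0,y0,x1,y1=box; k[y0:y1,x0:x1]=255
    m&=k; n,l,s,ce=cv2.connectedComponentsWithStats(m)
    if n<2: return None
    i=1+np.argmax(s[1:,4]); mm=(l==i).astype(np.uint8)
    cnt=max(cv2.findContours(mm,0,1)[0],key=len)
    return s[i],ce[i],cnt,mm
E
python3 - <<'E'
from meas import *
p,d=[np.load('top1.npz')[k] for k in 'pd']; c=eyes.get_calibration('top')
p2,d2=[np.load('scene1.npz')[k] for k in 'pd']; c2=eyes.get_calibration('scene')
for nm,lo,hi,b,b2,z in [('blue',(110,120,60),(130,255,255),(330,230,385,280),(260,140,310,210),12),('yel',(22,120,80),(34,255,255),(315,150,370,210),(265,210,320,275),12),
   ('green',(50,100,40),(75,255,255),(165,195,215,230),(435,150,470,195),246),('decoygreen',(50,100,40),(75,255,255),(295,205,340,250),(300,170,340,230),110)]:
    for P,D,C,B in((p,d,c,b),(p2,d2,c2,b2)):
        r=blob(P,lo,hi,B); s,ce,cnt,mm=r
        dd=D[mm>0]; 
        (ex,ey),ax,an=cv2.fitEllipse(cnt)
        print(nm,s,ce.round(1),'ell',round(ex,1),round(ey,1),np.round(ax,1),'onz',onz(C,ex,ey,z).round(1),'depthpt',np.median([at(C,u,v,D[v,u]) for v,u in np.argwhere(mm>0)[::5]],0).round(1))
# white regions
for P,C,B,z in((p,c,(395,150,500,295),14),(p,c,(170,180,245,250),10),(p2,c2,(140,155,240,270),14),(p2,c2,(395,200,470,255),10)):
    s,ce,cnt,mm=blob(P,(0,0,150),(180,60,255),B)
    bx=cv2.boxPoints(cv2.minAreaRect(cnt)); q=cv2.approxPolyDP(cnt,6,True)[:,0]
    print('white',s,[onz(C,*u,z)[:2].round(0).tolist() for u in bx], [onz(C,*u,z)[:2].round(0).tolist() for u in q])
# everything by depth: world map from top
vs,us=np.mgrid[180:250,160:250]
W=np.array([at(c,u,v,d[v,u]) for v,u in zip(vs.ravel(),us.ravel())])
m=(W[:,2]>158)&(W[:,2]<176); print('fork',m.sum()); F=W[m][:,:2]
print(cv2.minAreaRect(F.astype(np.float32)),cv2.boxPoints(cv2.minAreaRect(F.astype(np.float32))).round())
m=(W[:,2]>235)&(W[:,2]<256);print('handle top',m.sum(),W[m].mean(0),cv2.minAreaRect(W[m][:,:2].astype(np.float32)))
out=np.hstack([cv2.resize(p[170:250,160:250],None,fx=4.4,fy=4.4,interpolation=2),cv2.resize(p2[145:255,395:475],(256,352),interpolation=2)])
save('stand.png',out)
E
```

```text
blue [348 246  18  20 282] [356.  255.6] ell 356.0 255.6 [16.6 19.6] onz [433.5 -79.4  12. ] depthpt [432.6 -79.2  10.8]
blue [273 186  23  13  84] [285.  194.1] ell 283.6 184.7 [23.3 24.8] onz [423.9 -78.2  12. ] depthpt [455.9 -76.2   9.1]
yel [331 173  18  13 167] [339.7 178.8] ell 339.6 178.8 [11.2 17. ] onz [633.7 -38.   12. ] depthpt [633.3 -39.   12.2]
yel [280 250  25  14  68] [293.  259.7] ell 292.0 251.7 [22.1 24.5] onz [623.9 -37.1  12. ] depthpt [646.9 -33.4  10. ]
green [176 207  11  10  90] [180.7 211.4] ell 180.7 211.4 [ 9.8 10.2] onz [515.8 300.4 246. ] depthpt [517.1 302.4 244.2]
green [442 157  19  28 327] [450.6 170.2] ell 450.8 170.0 [12.4 32. ] onz [541.9 290.7 246. ] depthpt [525.5 298.5 225.5]
decoygreen [304 216  25  26 500] [315.9 228.7] ell 315.9 228.7 [23.6 25.3] onz [493.6  21.9 110. ] depthpt [501.7  21.1  12.8]
decoygreen [308 177  25  44 888] [319.7 199. ] ell 319.9 198.8 [25.  44.5] onz [533.6  24.2 110. ] depthpt [514.7  22.2  70.1]
white [ 405  162   82  124 8432] [[668.0, -209.0], [688.0, -400.0], [369.0, -415.0], [353.0, -231.0]] [[681.0, -392.0], 
[... 371 characters left out ...]
29] [[676.0, -394.0], [327.0, -456.0], [355.0, -231.0], [691.0, -208.0]] [[355.0, -237.0], [372.0, -415.0], [676.0, -393.0], [669.0, -211.0]]
white [407 214  52  34 816] [[527.0, 244.0], [490.0, 365.0], [578.0, 370.0], [612.0, 255.0]] [[491.0, 360.0], [576.0, 312.0], [566.0, 293.0], [539.0, 313.0], [524.0, 254.0], [557.0, 249.0], [572.0, 285.0], [593.0, 253.0], [579.0, 366.0]]
fork 770
((529.5814819335938, 303.4849853515625), (97.83386993408203, 54.728946685791016), 7.452934265136719) [[478. 324.]
 [485. 270.]
 [582. 283.]
 [575. 337.]]
handle top 114 [516.67842767 300.36066466 243.56864336] ((517.0469970703125, 300.7804260253906), (21.409812927246094, 21.366260528564453), 88.82735443115234)
```

View pics/stand.png

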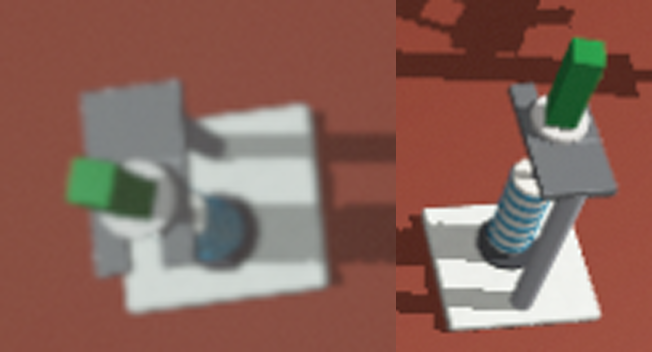

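The stand's yaw is about 7.5°. Its fork, base and brush all agree on a slot at (517,301). Now a closer look at the two beakers, since the floor masks came out smaller than 54 mm.

Run:
```python
from meas import *
p=np.load('top1.npz')['p'];c=eyes.get_calibration('top');p2=np.load('scene1.npz')['p'];c2=eyes.get_calibration('scene')
h=cv2.cvtColor(p,cv2.COLOR_RGB2HSV)
for nm,lo,hi,b in [('blue',(105,60,30),(135,255,255),(330,230,385,280)),('yel',(18,90,60),(40,255,255),(315,150,370,210))]:
    s,ce,cnt,mm=blob(p,lo,hi,b)
    W=np.array([onz(c,u,v,12)[:2] for u,v in cnt[:,0]],np.float32)
    (cx,cy),r=cv2.minEnclosingCircle(W); print(nm,s,cx,cy,r,W.min(0),W.max(0),W.min(0)/2+W.max(0)/2)
# overlay prediction
im=cv2.resize(p,None,fx=2,fy=2,interpolation=2); im2=cv2.resize(p2,None,fx=2,fy=2,interpolation=2)
a=np.linspace(0,6.283,60)
for x,y in((433,-79),(634,-38)):
  for I,C in((im,c),(im2,c2)):
    for z,r in((0,30),(12,30),(110,30)):
        pts=np.array([proj(C,[x+r*np.cos(t),y+r*np.sin(t),z])*2+.5 for t in a]).round().astype(np.int32)
        cv2.polylines(I,[pts],True,(255,255,255) if z<110 else (0,255,255),1)
save('bk.png',np.hstack([cv2.resize(im[300:560,620:800],(360,520)),cv2.resize(im2[280:540,500:680],(360,520))]))
```

```text
blue [343 245  24  23 438] 432.15887451171875 -75.81262969970703 30.283723831176758 [ 404.59674 -104.98357] [460.60062  -46.093353] [432.5987  -75.53846]
yel [331 172  19  14 195] 634.4481201171875 -38.949981689453125 24.52802276611328 [617.0438   -62.583244] [651.90326  -15.335048] [634.4735   -38.959145]
```

View pics/bk.png

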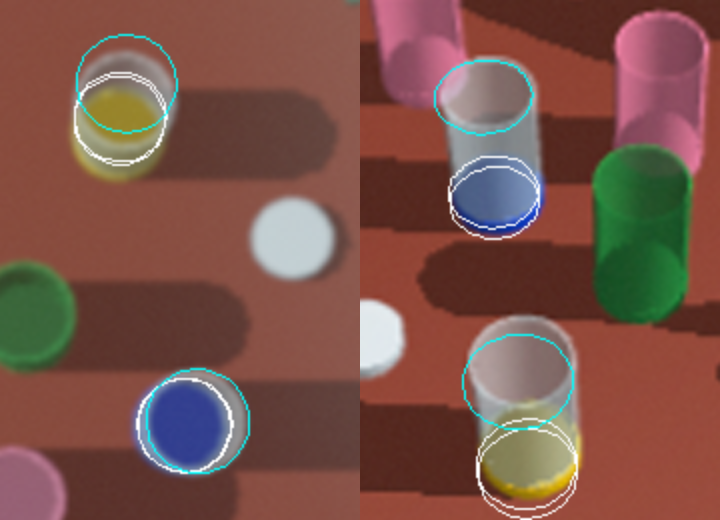

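The overlays show blue within a few mm. The yellow foot is partly hidden by its wall, so it really sits about 13 mm nearer the robot. I'll correct both and check again.

```bash
cat > ov.py <<'E'
from h import *
def ov(p,c,p2,c2,pts,name,half=28):
    rows=[]
    a=np.linspace(0,6.283,80)
    for x,y,z0 in pts:
        row=[]
        for P,C in((p,c),(p2,c2)):
            I=cv2.resize(P,None,fx=5,fy=5,interpolation=2)
            for z,r in((0,30),(110,30)):
                q=np.array([proj(C,[x+r*np.cos(t),y+r*np.sin(t),z+z0])*5+2 for t in a]).round().astype(np.int32)
                cv2.polylines(I,[q],True,(255,255,255) if z<110 else (0,255,255),1)
            u,v=(proj(C,[x,y,z0+50])*5).astype(int); I=cv2.copyMakeBorder(I,200,200,200,200,0)
            row.append(I[v+50:v+350,u+50:u+350])
        rows.append(np.hstack(row))
    save(name,np.vstack(rows) if len(rows)<2 else np.vstack(rows)[:600])
E
python3 - <<'E'
from ov import *
p=np.load('top1.npz')['p'];c=eyes.get_calibration('top');p2=np.load('scene1.npz')['p'];c2=eyes.get_calibration('scene')
ov(p,c,p2,c2,[(431.5,-76,0),(621,-36,0)],'bk2.png')
E
```

```text
(no output)
```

View pics/bk2.png

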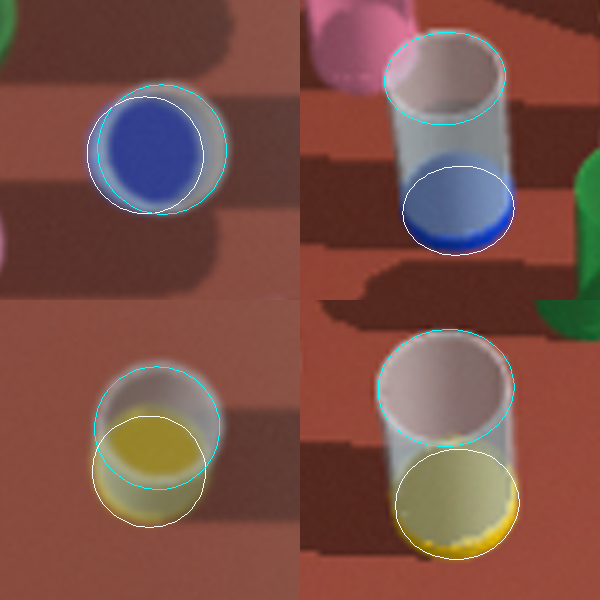

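apply_moves --pt "0.087 0.062 -0.062 0.01 0 0 6" --pt "0.087 0.062 -0.062 0.005 0 0 7" --pt "0.087 0.06 -0.06 0 0 0 6" --pt "0.087 0.05 -0.05 0 0 0 0" --pt "0.087 0.046 -0.044 0 0 0 0" --pt "0.087 0 0 0 0 0 0" --squeeze 30

```text
time: 0.85
ee_pos: [461.2, 355.8, 415.0]
tool_rot: [0.031, 1.0, -0.0, 0.0]
ft_force: [-0.8, 0.8, -0.0]
finger_gap: 87.4
```

The corrected overlays fit in both views: blue (431.5,−76), yellow (621,−36). The diagonal rows were cut short, so I'll raise the tool before going over the handle.

apply_moves --pt "0.087 0 0 0.05 0 0 0" --pt "0.087 0.028 -0.027 0 0 0 0" --pt "0.087 0.028 -0.028 0 0 0 0" --pt "0.087 0 0 0 0 0 0"

```text
time: 1.35
ee_pos: [514.8, 303.1, 465.0]
tool_rot: [0.029, 1.0, -0.0, -0.0]
ft_force: [0.8, -0.2, 0.9]
finger_gap: 87.1
```

apply_moves --pt "0.087 0 0 -0.03 0 0 0" --pt "0.087 0 0 0 0 0 0" --pt "0.087 0 0 -0.03 0 0 0" --pt "0.087 0 0 -0.025 0 0 0" --pt "0.087 0 0 0 0 0 0" --pt "0.087 0 0 0 0 0 0"

```text
time: 2.1
ee_pos: [514.0, 304.7, 381.7]
tool_rot: [0.028, 1.0, 0.0, 0.001]
ft_force: [0.2, 0.3, 0.5]
finger_gap: 87.2
```

Run:
```python
from h import *
p,d,c=cam('scene'); save('grip.png',cv2.resize(p[60:260,360:560],None,fx=3,fy=3,interpolation=2)); print(arm.observe()['ee_pos'])
```

```text
[514.12471625 304.58059501 381.98721647]
```

View pics/grip.png

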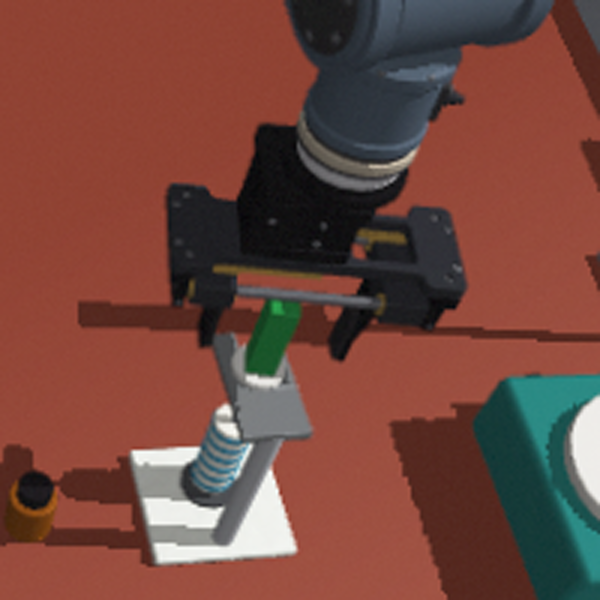

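The handle at (273,335) stands between the fingers at (207,330) and (345,345). I'll centre on it by 3 mm and close.

apply_moves --pt "0.087 0.003 -0.0035 -0.0015 0 0 0" --pt "0.05 0 0 0 0 0 0" --pt "0 0 0 0 0 0 0" --pt "0 0 0 0 0 0 0" --pt "0 0 0 0 0 0 0" --pt "0 0 0 0 0 0 0" --pt "0 0 0 0 0 0 0" --pt "0 0 0 0 0 0 0" --squeeze 30

```text
time: 3.15
ee_pos: [516.9, 300.5, 378.9]
tool_rot: [0.028, 1.0, 0.0, -0.0]
ft_force: [0.5, 0.7, -0.0]
finger_gap: 24.7
```

apply_moves --pt "0 0 0 0 0 0 0" --pt "0 0 0 0 0 0 0" --pt "0 0 0 0.009 0 0 0" --pt "0 0 0 0.009 0 0 0" --pt "0 0 0 0 0 0 0" --pt "0 0 0 0 0 0 0"

```text
time: 3.9
ee_pos: [516.8, 300.4, 397.0]
tool_rot: [0.028, 1.0, 0.0, 0.0]
ft_force: [-0.5, -0.7, 0.2]
finger_gap: 21.8
```

apply_moves --pt "0 -0.02 -0.0026 0 0 0 0" --pt "0 -0.025 -0.0033 0 0 0 0" --pt "0 -0.03 -0.0039 0 0 0 0" --pt "0 -0.03 -0.0039 0 0 0 0" --pt "0 0 0 0.04 0 0 0" --pt "0 0 0 0.06 0 0 0" --pt "0 0 0 0.04 0 0 0" --pt "0 0 0 0 0 0 0"

```text
time: 4.9
ee_pos: [412.2, 287.0, 540.3]
tool_rot: [0.028, 1.0, 0.002, 0.004]
ft_force: [-0.7, 0.6, -1.0]
finger_gap: 22.0
```

```bash
cat > look.py <<'E'
import sys
from ov import *
n=sys.argv[1]; pts=eval(sys.argv[2]) 
p,d,c=cam('top');p2,d2,c2=cam('scene'); np.savez(n+'.npz',p=p,d=d,p2=p2,d2=d2)
# change of the area around expected beakers
from meas import blob
for nm,lo,hi in [('blue',(105,60,30),(135,255,255)),('yel',(18,90,60),(40,255,255))]:
    for P,C,box in((p,c,(225,120,500,330)),(p2,c2,(140,110,400,300))):
        r=blob(P,lo,hi,box)
        if r: print(nm,r[0],r[1].round(1),onz(C,*r[1],12)[:2].round(0))
print(arm.observe()['ee_pos'],arm.observe()['time'])
if pts: ov(p,c,p2,c2,pts,n+'.png')
else: save(n+'.png',p2)
E
python3 look.py l1 '[]'
```

```text
blue [344 245  23  23 432] [354.7 256.2] [432. -76.]
blue [273 178  23  21 365] [284.1 188.2] [435. -76.]
yel [331 172  19  14 194] [339.5 178.7] [634. -38.]
yel [280 247  25  18 137] [290.9 257.9] [641. -38.]
[411.44787292 286.56619247 536.29242874] 5.0
```

View pics/l1.png

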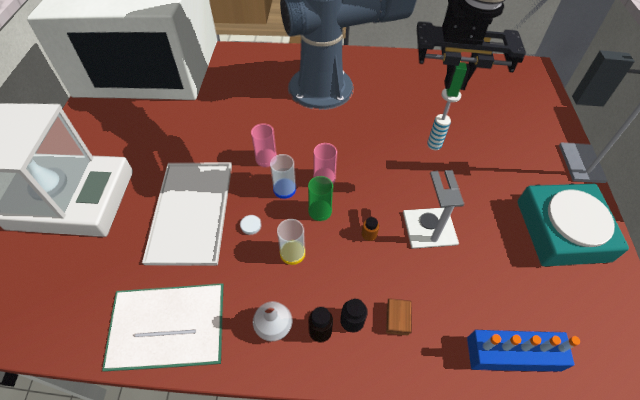

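The brush is held and clear of the stand; the beakers haven't moved. Going over blue.

apply_moves --pt "0 0.003 -0.04 0 0 0 0" --pt "0 0.003 -0.046 0 0 0 0" --pt "0 0.003 -0.046 0 0 0 0" --pt "0 0.003 -0.046 0 0 0 0" --pt "0 0.003 -0.046 0 0 0 0" --pt "0 0.003 -0.046 0 0 0 0" --pt "0 0.002 -0.046 0 0 0 0" --pt "0 0 -0.045 0 0 0 0"

```text
time: 6.0
ee_pos: [431.4, -75.7, 534.6]
tool_rot: [0.028, 1.0, 0.001, -0.002]
ft_force: [-0.4, -0.7, -0.7]
finger_gap: 21.5
```

apply_moves --pt "0 0 0 0 0 0 0" --pt "0 0 0 0 0 0 0" --pt "0 0 0 0 0 0 0"

```text
time: 6.38
ee_pos: [431.7, -73.2, 536.1]
tool_rot: [0.027, 1.0, 0.001, -0.001]
ft_force: [-0.2, -0.6, 0.1]
finger_gap: 21.8
```

```bash
cat > tip.py <<'E'
from h import *
# brush tip check from scene + top: crop around expected tip
import sys
p,d,c=cam('scene');pt,dt,ct=cam('top'); e=arm.observe()['ee_pos']; print(e,arm.observe()['ft_force'])
X=np.array([e[0],e[1],e[2]-359]); ims=[]
for P,C in((p,c),(pt,ct)):
    I=cv2.resize(P,None,fx=4,fy=4,interpolation=2)
    for z in (0,85):
        q=np.array([proj(C,X+[17.5*np.cos(t),17.5*np.sin(t),z])*4+2 for t in np.linspace(0,6.283,60)]).round().astype(np.int32)
        cv2.polylines(I,[q],True,(255,255,0),1)
    I=cv2.copyMakeBorder(I,300,300,300,300,0)
    u,v=(proj(C,X)*4).astype(int)+300
    ims.append(I[v-250:v+250,u-190:u+190])
save(sys.argv[1]+'.png',np.hstack(ims))
E
python3 tip.py t1
```

```text
[431.7790244  -73.15484969 536.61777143] [-1.30987712  0.20575988 -0.89482189]
```

View pics/t1.png

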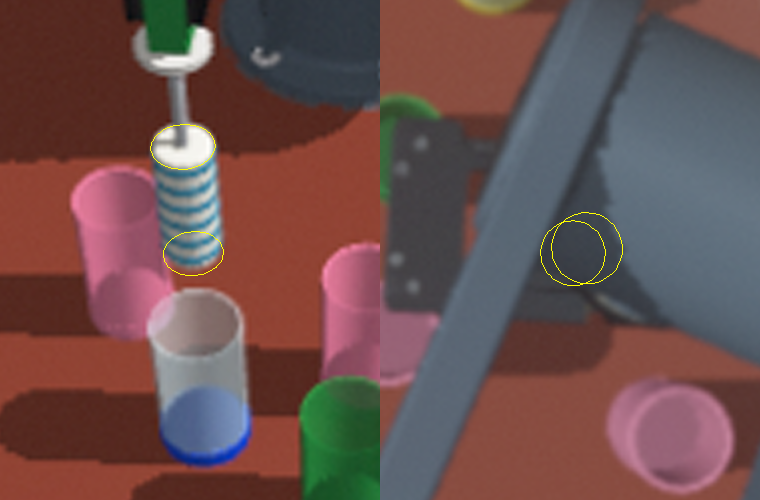

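The bristle head matches the expected tip rings and hangs straight over blue. I correct y by −3 mm and descend.

apply_moves --pt "0 0 -0.003 -0.03 0 0 0" --pt "0 0 0 -0.03 0 0 0" --pt "0 0 0 0 0 0 0" --pt "0 0 0 -0.025 0 0 0" --pt "0 0 0 -0.025 0 0 0" --pt "0 0 0 -0.025 0 0 0" --pt "0 0 0 0 0 0 0" --pt "0 0 0 0 0 0 0"

```text
time: 7.48
ee_pos: [432.6, -77.3, 403.3]
tool_rot: [0.028, 1.0, -0.001, 0.001]
ft_force: [0.4, 0.1, -1.0]
finger_gap: 22.1
```

apply_moves --pt "0 -0.001 0.001 -0.012 0 0 0" --pt "0 0 0 -0.01 0 0 0" --pt "0 0 0 -0.004 0 0 0" --pt "0 0 0 0 0 0 0" --pt "0 0 0 0 0 0 0"

```text
time: 8.1
ee_pos: [431.0, -76.3, 376.0]
tool_rot: [0.028, 1.0, -0.0, 0.0]
ft_force: [0.5, -0.4, -1.0]
finger_gap: 21.4
```

apply_moves --pt "0 0 0 -0.0015 0 0 0" --pt "0 0 0 0 0 0 0" --pt "0 0 0 0.03 0 0 0" --pt "0 0 0 0.035 0 0 0" --pt "0 0 0 0.03 0 0 0" --pt "0 0 0 0 0 0 0" --pt "0 0 0 0 0 0 0"

```text
time: 8.98
ee_pos: [430.4, -76.0, 468.6]
tool_rot: [0.028, 1.0, 0.0, -0.001]
ft_force: [-0.1, -0.0, 0.2]
finger_gap: 21.7
```

apply_moves --pt "0 0 0 -0.03 0 0 0" --pt "0 0 0 -0.03 0 0 0" --pt "0 0 0 -0.02 0 0 0" --pt "0 0 0 -0.01 0 0 0" --pt "0 0 0 -0.005 0 0 0" --pt "0 0 0 0 0 0 0" --pt "0 0 0 0 0 0 0" --pt "0 0 0 0 0 0 0"

```text
time: 9.98
ee_pos: [431.0, -76.3, 375.0]
tool_rot: [0.028, 1.0, -0.0, 0.001]
ft_force: [0.7, 0.2, -1.2]
finger_gap: 21.9
```

apply_moves --pt "0 0 0 -0.0015 0 0 0" --pt "0 0 0 0 0 0 0" --pt "0 0 0 0 0 0 0"

```text
time: 10.35
ee_pos: [430.9, -76.2, 372.9]
tool_rot: [0.028, 1.0, -0.0, 0.0]
ft_force: [-0.1, 0.2, -1.1]
finger_gap: 21.6
```

apply_moves --pt "0 0 0 0.03 0 0 0" --pt "0 0 0 0.04 0 0 0" --pt "0 0 0 0.04 0 0 0" --pt "0 0 0 0.04 0 0 0" --pt "0 0 0 0.03 0 0 0" --pt "0 0.03 0.006 0 0 0 0" --pt "0 0.04 0.008 0 0 0 0" --pt "0 0.04 0.008 0 0 0 0"

```text
time: 11.35
ee_pos: [541.7, -53.9, 553.0]
tool_rot: [0.028, 1.0, -0.0, 0.0]
ft_force: [-0.4, -0.4, -1.2]
finger_gap: 21.7
```

apply_moves --pt "0 0.04 0.008 0 0 0 0" --pt "0 0.04 0.01 0 0 0 0" --pt "0 0 0 0 0 0 0" --pt "0 0 0 0 0 0 0"

```text
time: 11.85
ee_pos: [620.5, -36.2, 552.2]
tool_rot: [0.028, 1.0, 0.0, -0.001]
ft_force: [0.0, 0.6, -0.6]
finger_gap: 21.9
```

```bash
python3 look.py l2 '[(621,-36,0),(431.5,-76,0)]'
```

```text
blue [ 284  199   53  131 1462] [310.6 279.2] [373.  36.]
blue [273 182   6  16  55] [275.4 189.5] [441. -98.]
yel [320 144   2   3   4] [320.8 145. ] [725.  12.]
yel [247 113  56   7 184] [273.1 115.7] [ 160. -139.]
[619.98888198 -36.36777643 552.96124925] 11.95
```

View pics/l2.png

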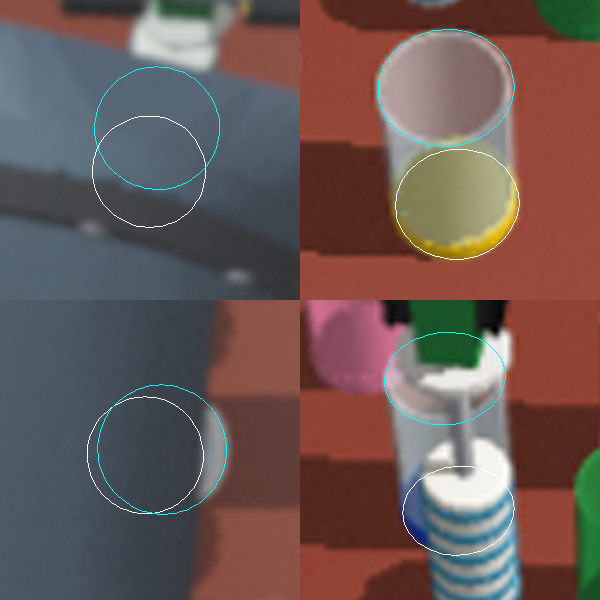

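Both beakers are where they were, with yellow fitting its rings in the scene view. Scrubbing yellow.

apply_moves --pt "0 0.001 0 -0.035 0 0 0" --pt "0 0 0 -0.035 0 0 0" --pt "0 0 0 0 0 0 0" --pt "0 0 0 -0.025 0 0 0" --pt "0 0 0 -0.025 0 0 0" --pt "0 0 0 -0.025 0 0 0" --pt "0 0 0 0 0 0 0" --pt "0 0 0 0 0 0 0"

```text
time: 12.95
ee_pos: [622.4, -36.5, 410.1]
tool_rot: [0.028, 1.0, -0.0, 0.002]
ft_force: [-0.3, -0.6, -0.9]
finger_gap: 21.5
```

apply_moves --pt "0 -0.001 0 -0.015 0 0 0" --pt "0 0 0 -0.012 0 0 0" --pt "0 0 0 -0.006 0 0 0" --pt "0 0 0 0 0 0 0" --pt "0 0 0 0 0 0 0"

```text
time: 13.58
ee_pos: [621.1, -36.3, 375.0]
tool_rot: [0.028, 1.0, -0.0, 0.0]
ft_force: [-0.1, -0.2, -0.3]
finger_gap: 22.0
```

apply_moves --pt "0 0 0 -0.0015 0 0 0" --pt "0 0 0 0 0 0 0" --pt "0 0 0 0.03 0 0 0" --pt "0 0 0 0.035 0 0 0" --pt "0 0 0 0.031 0 0 0" --pt "0 0 0 0 0 0 0" --pt "0 0 0 0 0 0 0"

```text
time: 14.45
ee_pos: [620.4, -36.1, 468.4]
tool_rot: [0.028, 1.0, 0.0, -0.001]
ft_force: [-1.1, -0.1, -1.1]
finger_gap: 21.8
```

apply_moves --pt "0 0 0 -0.03 0 0 0" --pt "0 0 0 -0.03 0 0 0" --pt "0 0 0 -0.021 0 0 0" --pt "0 0 0 -0.01 0 0 0" --pt "0 0 0 -0.005 0 0 0" --pt "0 0 0 0 0 0 0" --pt "0 0 0 0 0 0 0" --pt "0 0 0 0 0 0 0"

```text
time: 15.45
ee_pos: [621.1, -36.3, 374.2]
tool_rot: [0.028, 1.0, -0.0, 0.001]
ft_force: [-0.4, 0.6, -0.6]
finger_gap: 22.1
```

apply_moves --pt "0 0 0 -0.001 0 0 0" --pt "0 0 0 0 0 0 0" --pt "0 0 0 0 0 0 0" --pt "0 0 0 0.03 0 0 0" --pt "0 0 0 0.04 0 0 0" --pt "0 0 0 0.04 0 0 0" --pt "0 0 0 0.04 0 0 0" --pt "0 0 0 0.03 0 0 0"

```text
time: 16.45
ee_pos: [620.8, -36.2, 554.6]
tool_rot: [0.028, 1.0, -0.0, 0.001]
ft_force: [-0.0, 0.3, 0.2]
finger_gap: 21.9
```

apply_moves --pt "0 -0.03 0.03 0 0 0 0" --pt "0 -0.03 0.03 0 0 0 0" --pt "0 -0.03 0.03 0 0 0 0" --pt "0 -0.03 0.03 0 0 0 0" --pt "0 -0.03 0.03 0 0 0 0" --pt "0 -0.03 0.03 0 0 0 0" --pt "0 -0.023 0.03 0 0 0 0" --pt "0 0 0.03 0 0 0 0"

```text
time: 17.45
ee_pos: [415.8, 204.6, 552.7]
tool_rot: [0.028, 1.0, -0.0, -0.0]
ft_force: [0.2, -0.4, -0.8]
finger_gap: 21.8
```

apply_moves --pt "0 0 0.04 0 0 0 0" --pt "0 0 0.04 0 0 0 0" --pt "0 0 0.003 0 0 0 0" --pt "0 0 0 -0.04 0 0 0" --pt "0 0 0 -0.04 0 0 0" --pt "0 0 0 0 0 0 0" --pt "0 0 0 0 0 0 0"

```text
time: 18.32
ee_pos: [418.5, 286.5, 473.7]
tool_rot: [0.028, 1.0, 0.0, 0.001]
ft_force: [0.6, 0.6, -0.2]
finger_gap: 21.6
```

Lower to 18 mm above the hang height (z 397).

apply_moves --pt "0 0 0.001 -0.04 0 0 0" --pt "0 0 0 -0.037 0 0 0" --pt "0 0 0 0 0 0 0" --pt "0 0 0 0 0 0 0" --pt "0 0 0 0 0 0 0"

```text
time: 18.95
ee_pos: [418.7, 288.0, 397.6]
tool_rot: [0.028, 1.0, 0.001, 0.002]
ft_force: [-0.2, 0.1, -1.2]
finger_gap: 22.0
```

apply_moves --pt "0 0.025 0.0032 0 0 0 0" --pt "0 0.025 0.0031 0 0 0 0" --pt "0 0.02 0.0025 0 0 0 0" --pt "0 0.018 0.0023 0 0 0 0" --pt "0 0.01 0.0013 0 0 0 0" --pt "0 0 0 0 0 0 0" --pt "0 0 0 0 0 0 0"

```text
time: 19.82
ee_pos: [515.2, 300.1, 395.6]
tool_rot: [0.028, 1.0, -0.0, -0.0]
ft_force: [0.2, 0.7, -0.8]
finger_gap: 22.1
```

apply_moves --pt "0 0.0015 0 -0.008 0 0 0" --pt "0 0 0 -0.006 0 0 0" --pt "0 0 0 0 0 0 0" --pt "0 0 0 -0.002 0 0 0" --pt "0 0 0 0 0 0 0" --pt "0 0 0 0 0 0 0"

```text
time: 20.58
ee_pos: [517.4, 300.2, 379.5]
tool_rot: [0.028, 1.0, 0.0, 0.0]
ft_force: [0.2, 0.8, -0.9]
finger_gap: 21.8
```

Run:
```python
from h import *
p,d,c=cam('scene'); save('hang.png',cv2.resize(p[110:260,390:540],None,fx=3.5,fy=3.5,interpolation=2)); print(arm.observe()['ee_pos'],arm.observe()['ft_force'])
```

```text
[517.43726839 300.18340653 379.54505978] [-0.06699075  0.66392485 -0.08686632]
```

View pics/hang.png

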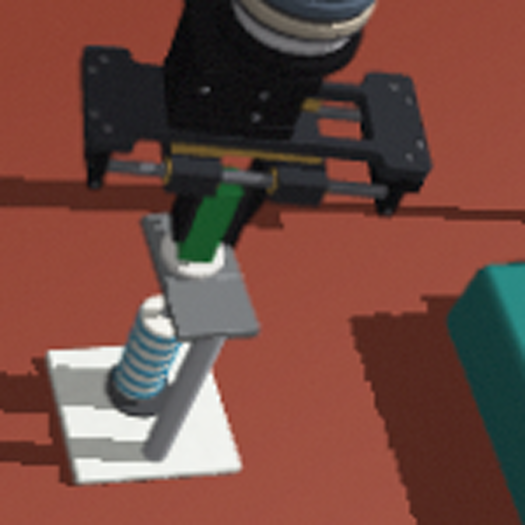

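The collar at (195,260) rests on the fork with the shaft in the slot. Releasing and rising.

apply_moves --pt "0.03 0 0 0 0 0 0" --pt "0.05 0 0 0 0 0 0" --pt "0.087 0 0 0 0 0 0" --pt "0.087 0 0 0 0 0 0" --pt "0.087 0 0 0 0 0 0" --pt "0.087 0 0 0 0 0 0" --pt "0.087 0 0 0 0 0 0" --squeeze 10

```text
time: 21.5
ee_pos: [517.4, 300.1, 379.4]
tool_rot: [0.028, 1.0, 0.0, -0.0]
ft_force: [0.8, 0.1, -0.4]
finger_gap: 81.6
```

apply_moves --pt "0.087 0 0 0.02 0 0 0" --pt "0.087 0 0 0.04 0 0 0" --pt "0.087 0 0 0.04 0 0 0" --pt "0.087 0 0 0.03 0 0 0" --pt "0.087 0 -0.04 0 0 0 0" --pt "0.087 0 -0.04 0 0 0 0" --pt "0.087 0 -0.04 0 0 0 0" --pt "0.087 0 0 0 0 0 0"

```text
time: 22.5
ee_pos: [517.4, 178.1, 509.5]
tool_rot: [0.03, 1.0, -0.0, -0.0]
ft_force: [0.6, 0.4, 0.8]
finger_gap: 87.1
```

```bash
python3 look.py l3 '[]'
python3 - <<'E'
from h import *
p=np.load('l3.npz');a=np.load('top1.npz')['p'].astype(int);b=np.load('scene1.npz')['p'].astype(int)
for x,y in((a,p['p']),(b,p['p2'])):
    m=(np.abs(x-y).sum(2)>90).astype(np.uint8); n,l,s,ce=cv2.connectedComponentsWithStats(m)
    print([(q[:5].tolist()) for q in s[1:] if q[4]>25])
E
```

```text
blue [343 245  24  23 436] [354.5 256.2] [432. -76.]
blue [273 179  23  20 368] [284.2 188.2] [435. -76.]
yel [331 172  18  14 194] [339.5 178.6] [634. -38.]
yel [280 247  25  18 135] [290.8 258. ] [641. -38.]
[517.45466367 180.05902359 509.51589738] 22.6
[[88, 129, 189, 271, 25100], [516, 202, 33, 70, 1347], [415, 207, 70, 49, 1770], [410, 219, 4, 11, 38], [213, 303, 17, 3, 29], [219, 304, 265, 84, 9448], [0, 312, 78, 88, 3424], [211, 317, 7, 12, 43], [0, 348, 3, 22, 53]]
[[282, 0, 16, 31, 142], [344, 0, 11, 9, 37], [349, 0, 113, 49, 3731], [565, 0, 31, 30, 247], [326, 9, 8, 17, 76], [318, 18, 29, 60, 438], [517, 19, 79, 79, 2411], [288, 31, 25, 13, 164], [192, 36, 280, 126, 10287], [178, 43, 7, 10, 37], [186, 43, 114, 34, 2422], [64, 101, 119, 123, 6263], [436, 171, 11, 19, 59], [449, 176, 7, 13, 33], [153, 178, 68, 47, 1608], [429, 195, 9, 13, 33], [220, 205, 34, 25, 495], [256, 215, 11, 7, 44]]
```

View pics/l3.png

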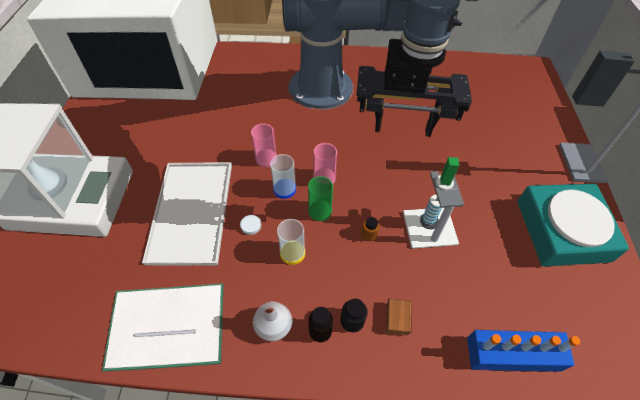

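The brush hangs in the stand and nothing has moved. Tray centre comes out at about (519,−312), yaw 4°. Going over blue to grip it from above with the jaws along y.

apply_moves --pt "0.087 -0.0122 -0.0366 0 0 0 0" --pt "0.087 -0.0123 -0.0366 0 0 0 0" --pt "0.087 -0.0123 -0.0366 0 0 0 0" --pt "0.087 -0.0123 -0.0366 0 0 0 0" --pt "0.087 -0.0123 -0.0366 0 0 0 0" --pt "0.087 -0.0123 -0.0366 0 0 0 0" --pt "0.087 -0.0123 -0.0364 0 0 0 0" --pt "0.087 0 0 0 0 0 0"

```text
time: 23.6
ee_pos: [431.5, -76.7, 509.5]
tool_rot: [0.029, 1.0, -0.0, 0.0]
ft_force: [0.6, 0.5, 0.3]
finger_gap: 87.0
```

apply_moves --pt "0.087 0 0 -0.05 0 0 0" --pt "0.087 0 0 -0.05 0 0 0" --pt "0.087 0 0 -0.05 0 0 0" --pt "0.087 0 0 0 0 0 0" --pt "0.087 0 0 0 0 0 0" --pt "0.087 0 0 0 0 0 0"

```text
time: 24.35
ee_pos: [432.3, -75.8, 361.4]
tool_rot: [0.028, 1.0, -0.001, 0.002]
ft_force: [0.7, -0.3, 0.2]
finger_gap: 87.1
```

```bash
python3 look.py l4 '[(431.5,-76,0)]'
```

```text
blue [336 287  14  15  70] [342.3 295. ] [334. -44.]
blue [273 179  23  20 368] [284.2 188.2] [435. -76.]
yel [331 172  19  14 195] [339.6 178.6] [634. -38.]
yel [280 247  25  18 137] [290.8 257.9] [641. -39.]
[431.92340642 -75.87491872 361.0483788 ] 24.45
```

View pics/l4.png

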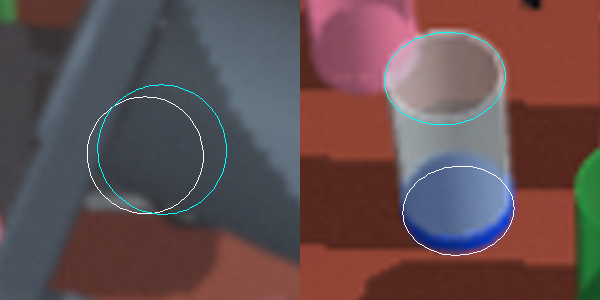

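Blue still fits its rings. Descend to TCP z ≈ 249 and close at 10 N.

apply_moves --pt "0.087 0 0 -0.03 0 0 0" --pt "0.087 0 0 -0.03 0 0 0" --pt "0.087 0 0 -0.03 0 0 0" --pt "0.087 0 0 -0.022 0 0 0" --pt "0.087 0 0 0 0 0 0" --pt "0.087 0 0 0 0 0 0" --pt "0.087 0 0 0 0 0 0"

```text
time: 25.32
ee_pos: [431.8, -76.0, 248.5]
tool_rot: [0.028, 1.0, -0.001, 0.001]
ft_force: [0.0, -0.1, 1.5]
finger_gap: 87.2
```

apply_moves --pt "0.07 0 0 0 0 0 0" --pt "0.064 0 0 0 0 0 0" --pt "0.062 0 0 0 0 0 0" --pt "0.06 0 0 0 0 0 0" --pt "0.055 0 0 0 0 0 0" --pt "0.05 0 0 0 0 0 0" --pt "0.05 0 0 0 0 0 0" --pt "0.05 0 0 0 0 0 0" --squeeze 10

```text
time: 26.32
ee_pos: [431.4, -75.8, 247.3]
tool_rot: [0.028, 1.0, 0.0, -0.0]
ft_force: [-0.9, -0.7, -0.2]
finger_gap: 58.6
```

apply_moves --pt "0.04 0 0 0.01 0 0 0" --pt "0.04 0 0 0.02 0 0 0" --pt "0.04 0 0 0.03 0 0 0" --pt "0.04 0 0 0.035 0 0 0" --pt "0.04 0 0 0.03 0 0 0" --pt "0.04 0 0 0.01 0 0 0" --pt "0.04 0 0 0 0 0 0"

```text
time: 27.2
ee_pos: [431.2, -75.7, 382.7]
tool_rot: [0.028, 1.0, -0.0, 0.0]
ft_force: [0.5, -0.4, -1.7]
finger_gap: 59.0
```

apply_moves --pt "0.04 0.001 -0.02 0 0 0 0" --pt "0.04 0.001 -0.035 0 0 0 0" --pt "0.04 0.001 -0.04 0 0 0 0" --pt "0.04 0.001 -0.04 0 0 0 0" --pt "0.04 0.001 -0.04 0 0 0 0" --pt "0.04 0.001 -0.035 0 0 0 0" --pt "0.04 0.001 -0.025 0 0 0 0" --pt "0.04 0 -0.007 0 0 0 0"

```text
time: 28.2
ee_pos: [438.3, -319.0, 381.3]
tool_rot: [0.029, 1.0, 0.001, -0.001]
ft_force: [-1.0, 0.2, -2.0]
finger_gap: 58.6
```

apply_moves --pt "0.04 0 0 0 0 0 0" --pt "0.04 0 0 0 0 0 0" --pt "0.04 0 0 -0.03 0 0 0" --pt "0.04 0 0 -0.03 0 0 0" --pt "0.04 0 0 -0.02 0 0 0" --pt "0.04 0 0 0 0 0 0" --pt "0.04 0 0 0 0 0 0"

```text
time: 29.08
ee_pos: [438.8, -317.5, 303.2]
tool_rot: [0.028, 1.0, -0.0, 0.0]
ft_force: [0.4, -0.1, -1.8]
finger_gap: 58.5
```

Run:
```python
from ov import *
p,d,c=cam('top');p2,d2,c2=cam('scene'); e=arm.observe()['ee_pos']; print(e)
save('c1.png',np.hstack([cv2.resize(p[130:330,360:510],None,fx=2.6,fy=2.6),cv2.resize(p2[100:300,110:260],None,fx=2.6,fy=2.6)]))
```

```text
[ 438.79970629 -317.86792438  303.58911993]
```

View pics/c1.png

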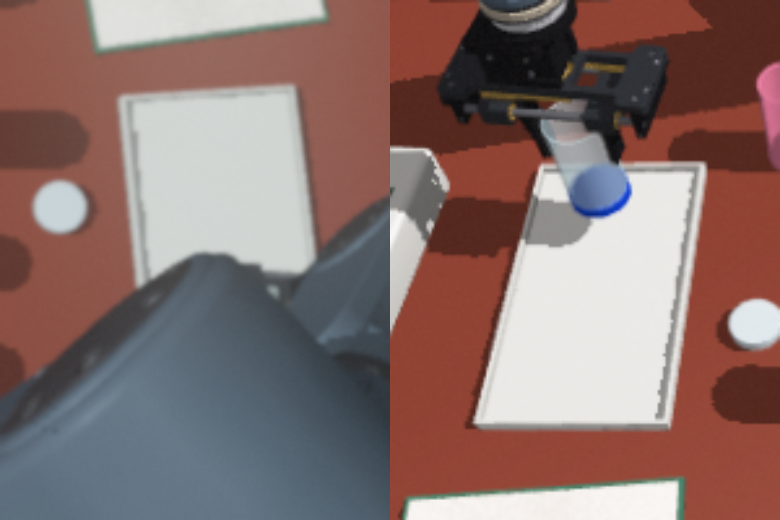

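Blue hangs upright over the near end of the tray at (600,190). Lowering.

apply_moves --pt "0.04 0 0 -0.02 0 0 0" --pt "0.04 0 0 -0.015 0 0 0" --pt "0.04 0 0 -0.008 0 0 0" --pt "0.04 0 0 0 0 0 0" --pt "0.04 0 0 0 0 0 0" --pt "0.04 0 0 0 0 0 0"

```text
time: 29.92
ee_pos: [438.5, -318.0, 259.9]
tool_rot: [0.028, 1.0, -0.0, 0.0]
ft_force: [0.0, -0.1, -1.9]
finger_gap: 58.2
```

apply_moves --pt "0.04 0 0 -0.004 0 0 0" --pt "0.04 0 0 -0.002 0 0 0" --pt "0.04 0 0 -0.001 0 0 0" --pt "0.04 0 0 0 0 0 0" --pt "0.04 0 0 0 0 0 0"

```text
time: 30.55
ee_pos: [438.4, -317.8, 252.4]
tool_rot: [0.028, 1.0, -0.0, -0.0]
ft_force: [0.5, 0.1, -1.7]
finger_gap: 58.4
```

apply_moves --pt "0.04 0 0 -0.0005 0 0 0" --pt "0.04 0 0 0 0 0 0" --pt "0.04 0 0 -0.0005 0 0 0" --pt "0.04 0 0 0 0 0 0" --pt "0.04 0 0 0 0 0 0"

```text
time: 31.18
ee_pos: [438.4, -317.8, 251.4]
tool_rot: [0.028, 1.0, 0.0, 0.0]
ft_force: [0.2, -0.6, -1.3]
finger_gap: 58.6
```

apply_moves --pt "0.04 0 0 -0.0005 0 0 0" --pt "0.04 0 0 0 0 0 0" --pt "0.04 0 0 0 0 0 0"

```text
time: 31.55
ee_pos: [438.4, -317.8, 251.3]
tool_rot: [0.028, 1.0, -0.0, 0.0]
ft_force: [-0.5, 1.9, 5.3]
finger_gap: 58.4
```

Contact (5 N). Release slowly and rise.

apply_moves --pt "0.062 0 0 0 0 0 0" --pt "0.066 0 0 0 0 0 0" --pt "0.075 0 0 0 0 0 0" --pt "0.087 0 0 0 0 0 0" --pt "0.087 0 0 0 0 0 0" --pt "0.087 0 0 0 0 0 0" --pt "0.087 0 0 0 0 0 0"

```text
time: 32.42
ee_pos: [438.4, -317.8, 250.9]
tool_rot: [0.028, 1.0, -0.0, 0.0]
ft_force: [-0.5, 0.1, 1.0]
finger_gap: 86.5
```

apply_moves --pt "0.087 0 0 0.02 0 0 0" --pt "0.087 0 0 0.04 0 0 0" --pt "0.087 0 0 0.05 0 0 0" --pt "0.087 0 0 0.03 0 0 0" --pt "0.087 0.02 0.04 0 0 0 0" --pt "0.087 0.02 0.04 0 0 0 0" --pt "0.087 0.03 0.04 0 0 0 0" --pt "0.087 0.03 0.04 0 0 0 0"

```text
time: 33.42
ee_pos: [539.0, -156.6, 391.0]
tool_rot: [0.028, 1.0, -0.0, 0.0]
ft_force: [1.1, -1.4, -0.2]
finger_gap: 86.8
```

apply_moves --pt "0.087 0.04 0.04 0 0 0 0" --pt "0.087 0.04 0.04 0 0 0 0" --pt "0.087 0.003 0.042 0 0 0 0" --pt "0.087 0 0 0 0 0 0" --pt "0.087 0 0 0 0 0 0" --pt "0.087 0 0 0 0 0 0"

```text
time: 34.17
ee_pos: [621.2, -37.0, 390.9]
tool_rot: [0.029, 1.0, -0.0, -0.0]
ft_force: [1.1, 0.0, -0.3]
finger_gap: 86.7
```

```bash
python3 look.py l5 '[(621,-36,0),(438.5,-318,4)]'
```

```text
blue [280 251  61  55 817] [307.8 274.6] [385.  44.]
blue [255 110  57  35 927] [279.4 125.2] [ 200. -115.]
yel [280 247  25  18 132] [290.9 258. ] [641. -38.]
[621.22725847 -37.12465094 390.9787364 ] 34.275
```

View pics/l5.png

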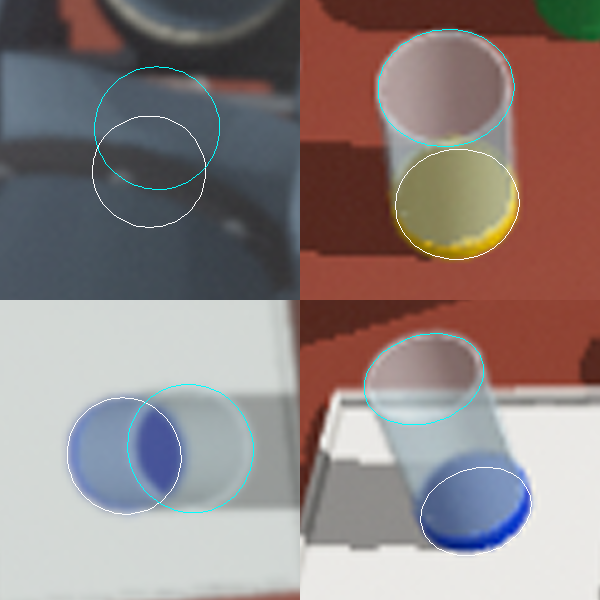

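Blue stands in the tray at its rings; yellow hasn't moved. Now gripping yellow.

apply_moves --pt "0.087 0 0.001 -0.03 0 0 0" --pt "0.087 0 0 -0.03 0 0 0" --pt "0.087 0 0 -0.03 0 0 0" --pt "0.087 0 0 -0.03 0 0 0" --pt "0.087 0 0 -0.022 0 0 0" --pt "0.087 0 0 0 0 0 0" --pt "0.087 0 0 0 0 0 0" --pt "0.087 0 0 0 0 0 0"

```text
time: 35.28
ee_pos: [621.9, -35.2, 250.3]
tool_rot: [0.028, 1.0, -0.0, 0.001]
ft_force: [0.6, 0.2, -0.1]
finger_gap: 87.0
```

apply_moves --pt "0.07 0 0 0 0 0 0" --pt "0.064 0 0 0 0 0 0" --pt "0.062 0 0 0 0 0 0" --pt "0.06 0 0 0 0 0 0" --pt "0.055 0 0 0 0 0 0" --pt "0.04 0 0 0 0 0 0" --pt "0.04 0 0 0 0 0 0" --pt "0.04 0 0 0 0 0 0" --squeeze 10

```text
time: 36.28
ee_pos: [621.4, -34.9, 249.0]
tool_rot: [0.028, 1.0, -0.0, 0.0]
ft_force: [0.2, -0.8, 1.3]
finger_gap: 61.1
```

apply_moves --pt "0.04 0 0 0 0 0 0" --pt "0.04 0 0 0 0 0 0" --pt "0.04 0 0 0 0 0 0" --pt "0.04 0 0 0.01 0 0 0" --pt "0.04 0 0 0.01 0 0 0" --pt "0.04 0 0 0 0 0 0"

```text
time: 37.02
ee_pos: [621.8, -34.8, 270.2]
tool_rot: [0.028, 1.0, -0.0, 0.001]
ft_force: [-0.1, 0.4, -1.5]
finger_gap: 61.0
```

apply_moves --pt "0.04 0 0 0.02 0 0 0" --pt "0.04 0 0 0.03 0 0 0" --pt "0.04 0 0 0.03 0 0 0" --pt "0.04 0 0 0.02 0 0 0" --pt "0.04 0 0 0.01 0 0 0" --pt "0.04 -0.003 -0.02 0 0 0 0" --pt "0.04 -0.006 -0.035 0 0 0 0" --pt "0.04 -0.006 -0.04 0 0 0 0"

```text
time: 38.02
ee_pos: [605.6, -131.4, 377.4]
tool_rot: [0.028, 1.0, 0.0, -0.001]
ft_force: [0.5, 0.7, -0.6]
finger_gap: 60.5
```

apply_moves --pt "0.04 -0.006 -0.04 0 0 0 0" --pt "0.04 -0.006 -0.04 0 0 0 0" --pt "0.04 -0.006 -0.04 0 0 0 0" --pt "0.04 -0.006 -0.035 0 0 0 0" --pt "0.04 -0.004 -0.023 0 0 0 0" --pt "0.04 0 0 0 0 0 0" --pt "0.04 0 0 0 0 0 0" --pt "0.04 0 0 0 0 0 0"

```text
time: 39.02
ee_pos: [578.6, -306.4, 378.8]
tool_rot: [0.027, 1.0, 0.0, -0.0]
ft_force: [-0.9, 0.4, -0.6]
finger_gap: 61.1
```

apply_moves --pt "0.04 0 0 -0.03 0 0 0" --pt "0.04 0 0 -0.035 0 0 0" --pt "0.04 0 0 -0.03 0 0 0" --pt "0.04 0 0 -0.015 0 0 0" --pt "0.04 0 0 0 0 0 0" --pt "0.04 0 0 0 0 0 0" --pt "0.04 0 0 0 0 0 0"

```text
time: 39.9
ee_pos: [578.8, -308.1, 270.4]
tool_rot: [0.028, 1.0, -0.001, 0.001]
ft_force: [0.3, -0.3, -0.7]
finger_gap: 60.7
```

apply_moves --pt "0.04 0 0 -0.008 0 0 0" --pt "0.04 0 0 -0.004 0 0 0" --pt "0.04 0 0 -0.002 0 0 0" --pt "0.04 0 0 0 0 0 0" --pt "0.04 0 0 0 0 0 0" --pt "0.04 0 0 0 0 0 0"

```text
time: 40.65
ee_pos: [578.4, -307.9, 255.0]
tool_rot: [0.028, 1.0, -0.0, 0.0]
ft_force: [-0.3, -0.5, -0.6]
finger_gap: 61.0
```

```bash
python3 look.py l6 '[(579,-308,5),(438.5,-318,4)]'
```

```text
blue [ 290  237   95   93 1041] [336.5 285. ] [359. -30.]
blue [ 140  110   45   62 1004] [159.4 132.4] [ 249. -474.]
yel [303 218   5  16  16] [303.8 225.5] [510.  55.]
yel [174 223  25  18 111] [187.9 235.4] [ 595. -300.]
[ 578.42500636 -307.89355234  255.03700944] 40.75
```

View pics/l6.png

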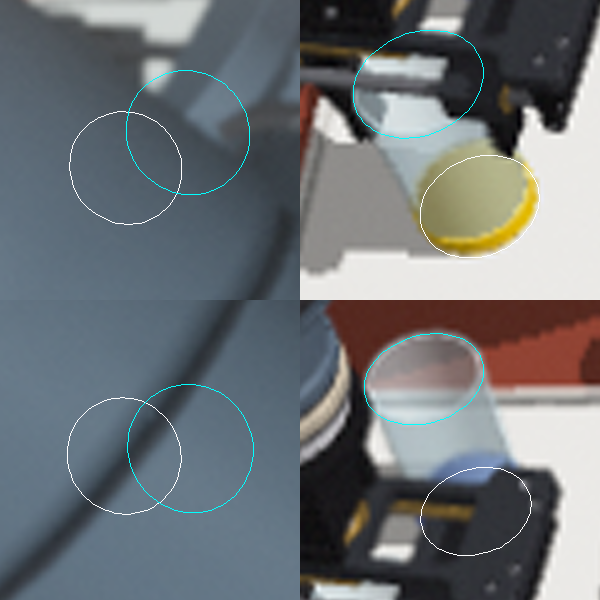

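Yellow is held upright just above the tray floor, and blue is undisturbed. Lowering finely.

apply_moves --pt "0.04 0 0 -0.0005 0 0 0" --pt "0.04 0 0 0 0 0 0" --pt "0.04 0 0 -0.0005 0 0 0" --pt "0.04 0 0 0 0 0 0" --pt "0.04 0 0 -0.0005 0 0 0" --pt "0.04 0 0 0 0 0 0" --pt "0.04 0 0 0 0 0 0"

```text
time: 41.62
ee_pos: [578.4, -307.8, 253.4]
tool_rot: [0.028, 1.0, -0.0, -0.0]
ft_force: [1.1, 0.7, -0.7]
finger_gap: 60.7
```

apply_moves --pt "0.04 0 0 -0.0005 0 0 0" --pt "0.04 0 0 0 0 0 0" --pt "0.04 0 0 0 0 0 0"

```text
time: 42.0
ee_pos: [578.4, -307.9, 253.0]
tool_rot: [0.028, 1.0, -0.0, 0.0]
ft_force: [0.4, 0.1, -0.8]
finger_gap: 60.9
```

apply_moves --pt "0.04 0 0 -0.0005 0 0 0" --pt "0.04 0 0 0 0 0 0" --pt "0.04 0 0 0 0 0 0"

```text
time: 42.38
ee_pos: [578.5, -307.9, 252.9]
tool_rot: [0.028, 1.0, -0.0, 0.0]
ft_force: [-0.8, -0.1, 4.3]
finger_gap: 60.5
```

Contact. Release, rise, and step clear.

apply_moves --pt "0.064 0 0 0 0 0 0" --pt "0.068 0 0 0 0 0 0" --pt "0.077 0 0 0 0 0 0" --pt "0.087 0 0 0 0 0 0" --pt "0.087 0 0 0 0 0 0" --pt "0.087 0 0 0 0 0 0" --pt "0.087 0 0 0 0 0 0"

```text
time: 43.25
ee_pos: [578.4, -307.8, 252.4]
tool_rot: [0.028, 1.0, -0.0, 0.0]
ft_force: [0.1, 0.4, -0.6]
finger_gap: 86.9
```

apply_moves --pt "0.087 0 0 0.02 0 0 0" --pt "0.087 0 0 0.04 0 0 0" --pt "0.087 0 0 0.05 0 0 0" --pt "0.087 0 0 0.05 0 0 0" --pt "0.087 0 0 0.05 0 0 0" --pt "0.087 -0.02 0.04 0 0 0 0" --pt "0.087 -0.02 0.04 0 0 0 0" --pt "0.087 -0.02 0.04 0 0 0 0"

```text
time: 44.25
ee_pos: [517.4, -186.6, 464.1]
tool_rot: [0.028, 1.0, -0.001, 0.001]
ft_force: [-0.3, 0.4, 0.4]
finger_gap: 87.4
```

apply_moves --pt "0.087 -0.02 0.045 0 0 0 0" --pt "0.087 -0.02 0.045 0 0 0 0" --pt "0.087 -0.02 0.045 0 0 0 0" --pt "0.087 -0.02 0.045 0 0 0 0" --pt "0.087 0 0.045 0 0 0 0" --pt "0.087 0 0.045 0 0 0 0" --pt "0.087 0 0 0 0 0 0" --pt "0.087 0 0 0 0 0 0"

```text
time: 45.25
ee_pos: [438.3, 82.0, 463.3]
tool_rot: [0.028, 1.0, -0.0, 0.001]
ft_force: [0.7, -0.6, 0.3]
finger_gap: 86.6
```

```bash
python3 look.py l7 '[]'; python3 -c "
from rig import arm;print(arm.observe()['qpos'])"
```

```text
blue [437 242  24  23 416] [448.4 253.3] [ 439. -318.]
blue [184 176  23  20 358] [195.2 185.1] [ 439. -317.]
yel [445 200   9  14  84] [448.8 206.7] [ 560. -324.]
yel [177 214  25  18 109] [191.1 226.3] [ 569. -298.]
[438.51398351  81.23705568 462.87163207] 45.35
[-6.82334169e-02  2.06304818e-01  1.78350970e+00 -4.78783968e-04
  1.15083868e+00 -1.58133048e+00]
```

View pics/l7.png

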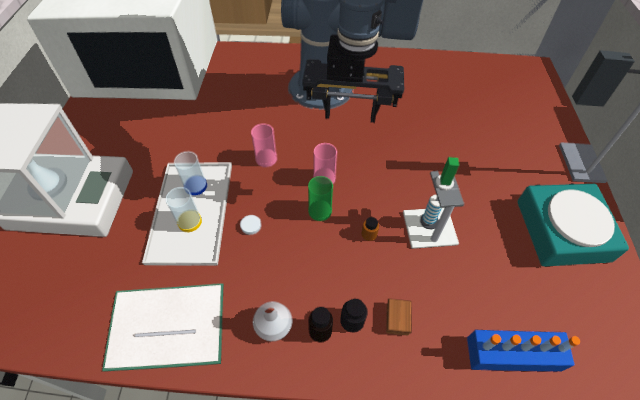

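Both beakers stand upright in the tray, blue at (195,185) and yellow at (190,226). The brush hangs at (440,195), the bystanders are unmoved and the arm is clear. Yellow is about 2–3 cm nearer the robot than where I put it, which looks like the announced knock, but it is still well inside the tray. Handing in.

```bash
python3 -c "
from rig import arm;print(arm.close_job())"
```

```text
the job is handed in; nothing more can be done
None
```

The job is done and handed in at about 45 s of robot time. There was no red beaker, so I scrubbed blue and then yellow. In each I ran the brush down to within a few mm of the floor, up to about the rim and down again. No contact force showed in the readings while the brush was in either beaker. I then hung the brush back in its stand and carried both beakers to the rinse tray with a 10 N grip.

**Last check:** the final scene picture shows both beakers upright in the tray, blue at about (439, −318) mm, and the brush hanging in its stand. The bystanders look unmoved and the gripper is clear. Each beaker was set down with 4–5 N of contact.

**What disagreed:** yellow ended about 25 mm nearer the robot than where I released it at (578, −308). No contact showed on the tool, so I take it to be the announced knock. It still stands inside the tray, and I left it there.

I viewed 16 pictures, two over the budget of 14.

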